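# Power cut: take the torch from the hall box and hold it up

### The job

The power has gone out in the entrance hall. Open the wooden box on the console by its knob, lifting the lid right back until it rests on its stop and stays there by itself; then draw the torch up out of its notches in the box and turn it upright, lens to the ceiling, to light the hall. Finish while still holding it still like that, its tail end at least 15 cm above the table top and touching nothing but the gripper; leave the lid open and everything else where it is.

Things in the scene. Friction and masses are not known exactly. Their poses are not given: they have to be found in the camera images.
- case: Wooden hall box, fixed to the table: outside 186 mm deep (its x) by 228 mm wide (its y), walls and floor 8 mm, rim 80 mm above the table, 90.5 mm with the closed lid. Origin: centre of its underside, on the table. Its x points from the front (robot side) to the hinge side at the back, z up.
- case_rails (a point): Middle of the inner floor, 8 mm above the table. Two cross rails along the box's y, 12 mm thick, centred 38 mm before and behind this point, top 50 mm above the table; each has square notches 35 mm wide at y = +38 and -38 mm, bottoms 30 mm above the table. Torch in one pair, power bank in the other: which varies. Between the rails fingers can reach down beside the torch's middle.
- lid (a joint): Lid angle in rad: 0 closed, growing as the front edge is lifted up and back; stop at 1.75 (100 degrees, leaning slightly back). Nearly free hinge: released past about 1.6 the lid falls back on its stop, below 1.4 it may fall shut. The lid is a wooden plate 190 by 234 mm, 10 mm thick, 0.3 kg.
- lid_hinge (a point): Middle of the hinge axis, which runs along the box's y at the top of its back wall: 93 mm behind the box's origin, 80.5 mm above the table.
- lid_knob (a point): Centre of the brass knob on the lid: a 26 mm ball on a 12 mm stem, its centre 24 mm above the lid's upper face, 22 mm from the front edge, mid-width. From the hinge axis it lies 168 mm forward and 34 mm up when closed, and swings with the lid. Pinched along the box's y it turns between the fingers as the lid swings.
- torch: Black torch, 150 mm long, about 0.2 kg: round barrel of 32 mm diameter, flaring over the last 29 mm at the lens end to a 42 mm head. Origin: on its axis, mid-length (centre of mass within 15 mm of it, towards the lens); x points out of the lens along the axis. At the start level in its notches, axis 46 mm above the table, lens towards the hinge side, origin at box x = 0.
- torch_lens (a point): Centre of the torch's lens face, 75 mm from its origin along +x.
- torch_tail (a point): Centre of the torch's tail face (the end away from the lens), 75 mm from its origin along -x.
- power_bank: Black round power bank, a plain cylinder without flared head, 116 mm long, 32 mm diameter, lying in the other pair of notches. Origin: centre. To be left there.
- vase: Tall slim white vase, 280 mm high, foot 74 mm, neck 29 mm, standing loose on the table left of the box. Origin: centre of its foot.
- key_dish: Round dish with keys, 136 mm across, 34 mm high, loose on the table right of the box. Origin: centre of its foot.
- glasses_case: Closed spectacle case, 160 by 62 by 42 mm, loose on the table right of the box and farther away. Origin: centre of its underside, x along its length.

How it is judged:
By the outcome, as a careful person would: the job done as asked, in the order asked, and still so for the second after the job is handed in, while the arm keeps its last pose, push and grip.
It also fails if it takes over 61 s, if anything falls off the work surface, if the arm or the gripper's body presses on something with over 40 N, if the wrist force passes 120 N, or if a joint passes its speed limit or range.

### The arm

A 6-joint arm with a two-finger parallel gripper is mounted at the origin on the work surface. World frame = base frame: x ahead of the robot, y to its left, z up, the work surface at z = 0. Lengths are in m, angles in rad, forces in N, time in s.
With the tool pointing down it reaches from about 0.35 to 0.775 m from the base axis. Payload 7.3 kg.
Tool frame: the origin (TCP) lies at the very end of the fingers, on their centre line; the grasp point (between the pads) lies 19 mm behind it; z points along the fingers, y is the line along which they close (so a half turn about z gives the same grasp; the last joint's range is limited). The gripper opens to 92 mm and grips with 3 to 60 N. Pads are 19 mm wide; open, the fingers measure 130 mm over their backs; the gripper's body (75 mm by 190 mm) begins 47 mm behind the grasp point.
Start: joints at [-1.418, 0.342, 1.524, -0, 1.275, -0.146], TCP at [0.155, -0.502, 0.227] pointing down, gripper open.
Joint ranges: [-2.53, 2.53], [-0.77, 2.02], [0.04, 2.7], [-1, 4.14], [0.28, 2.66], [-3.11, 3.11]. Speed limits (rad/s): [2.57, 2.57, 3.14, 3.14, 3.14, 3.14].

### API

Orientations are given as [roll, pitch, yaw] about the fixed x, y, z axes, in that order (R = Rz(yaw) Ry(pitch) Rx(roll)).
In Python, from cell import telemetry, eyes, job gives the robot as it stands.
- The arm moves only by the tool apply_moves, never from a script. Its arguments are lists of equal length, an entry for each row: "delta_pos": the shift along the world's x, y, z each as a share of 0.4 m, from -1 to 1, a list of three; "dr": the turn, a rotation vector about the world's x, y, z each as a share of 0.5 rad, from -1 to 1, a list of three; "jaw": the opening, from 0 (shut) to 1 (fully open). A call has 1 to 8 rows; each row is the pose to reach, as a shift and turn from the pose commanded when the call began; what a row does not reach only later rows make up. A row lasts 1/12 s, in which the tool goes at most 41.7 mm and 7.16 degrees, less where a joint would pass 70% of its speed; a pose out of reach is approached as far as the arm can. A call with a number of a shift or a turn outside -1 to 1 is refused whole. A call with a gripper value outside its range is refused whole. The fingers move at their own pace and stop on an object; "force" is the grip in N (left out, the last holds). Time passes only in rows, so rows that repeat a pose let the fingers close. It gives the time, the measured TCP pose, the force, the opening and the grip force at its end, in the units of the state.
- telemetry.observe(): the state, without advancing time (a new reading comes with each control period).
- eyes.read_camera(name): name is "side" or "top"; returns the picture (384x512x3 uint8, red, green, blue); there is no depth.
- eyes.camera_model(name): a dict with "vertical_fov" (degrees; the focal length in pixels is half the picture's height over the tangent of half this angle, whatever the lens; pixels are square), "cx", "cy" (the principal point, pixels), "k1" (the pictures are not rectified: a ray, as slopes to the right and down, at radius r is drawn at 1 + k1 r^2 times it, then the intrinsics apply), "rvec" (rotation vector, rad) and "tvec" (3), from world to camera coordinates, as OpenCV has them. Camera axes: x right, y down, z forward; pixel columns grow to the right and rows downward; lengths in m; the calibration is good to about 2 mm. A picture is of the moment at which its call begins. camera_model takes no time and is no camera call.
- job.hand_in(): hands the job in; it is judged then, once.
The state is a dict: "time": time; "qpos": joint angles; "qvel": joint speeds; "joint_efforts": joint torques, N m; "tool_pos": TCP position; "tool_rot": TCP orientation; "contact_force": force on the tool from outside, world axes, zero at the start; "torque": the same for the moment, N m; "opening": finger opening in m; "grip_force": force on a finger pad.
Only numpy, scipy, OpenCV 4.12 (cv2) and the standard library are available. Lean on these libraries where they do the work, as an engineer would, in place of code of your own. Each camera call takes 0.05 s, during which the arm holds its last target. There are 200 camera calls.

## Working session

There is one attempt and no reset: what is moved stays moved. The work goes in short steps, Python scripts to look and compute and a tool call to move; the robot and the scene stay as the last step left them, time stands still between calls to the robot, and variables do not carry over. Pictures are saved under pics/ and viewed, at most 10 in all, crops included, and the job is handed in when it is done.

Besides the shell and the picture viewer there is one more tool, called after "Call:" by a JSON object that holds its "fn" and its "kwargs". apply_moves: Moves the arm, as the interface text tells. Its arguments: {"type":"object","properties":{"delta_pos":{"type":"array"},"dr":{"type":"array"},"jaw":{"type":"array"},"force":{"type":"number"}},"required":["delta_pos","dr","jaw"]}

```bash
mkdir -p pics; ls; python3 - <<'E'
from cell import telemetry, eyes
import cv2
for n in("top","side"):
    im=eyes.read_camera(n); cv2.imwrite(f"pics/{n}0.png",im[...,::-1]); print(n,eyes.camera_model(n))
print(telemetry.observe())
E
```

```text
pics
top {'vertical_fov': 42.860564561608065, 'cx': 259.8397344397572, 'cy': 194.35670072984306, 'k1': -0.1253239768629684, 'rvec': array([ 2.22761471, -1.98855722,  0.20559625]), 'tvec': array([-0.0274002 ,  0.51134996,  1.4290225 ])}
side {'vertical_fov': 42.52395488415176, 'cx': 248.82626237893416, 'cy': 188.9907261257488, 'k1': -0.21620978533308452, 'rvec': array([ 0.67455207, -2.45008161,  1.35960965]), 'tvec': array([0.43186944, 0.21413794, 1.56954416])}
{'time': 0.1, 'qpos': array([-1.41800763e+00,  3.42641051e-01,  1.52490833e+00,  1.87069940e-05,
        1.27541730e+00, -1.46002123e-01]), 'qvel': array([-0.00029082, -0.00177706, -0.00215319, -0.00075191, -0.00175278,
       -0.00084747]), 'joint_efforts': array([ 2.10809580e-03, -4.32003307e+01, -2.44694102e+01,  7.20893824e-02,
        5.25563769e-02, -4.20910692e-05]), 'tool_pos': array([ 0.15451156, -0.50136941,  0.22612529]), 'tool_rot': array([-3.14023585e+00, -2.17597377e-04,  2.98785211e-01]), 'contact_force': array([-0.13617439,  1.1027575 ,  0.04075802]), 'torque': array([ 0.02066335,  0.01893036, -0.01787723]), 'grip_force': 0.0, 'opening': 0.0918844904991799}
```

View pics/top0.png

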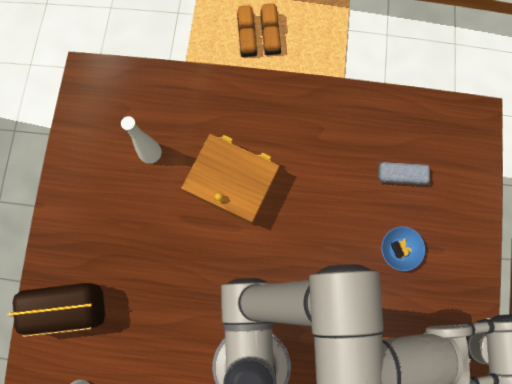

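View pics/side0.png

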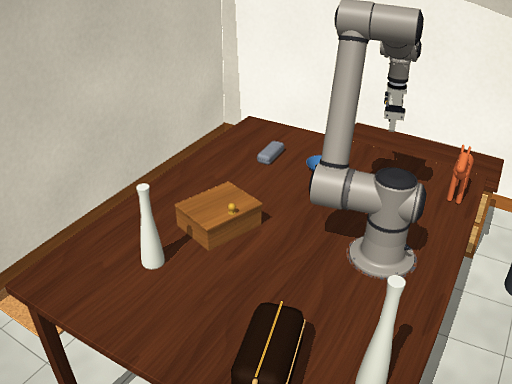

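The top view shows the lid with corners near (211,135), (278,165), (254,221) and (182,188), and the knob near (220,197). The hinges are on the upper edge, around (227,139) and (265,156). In the side view the knob is near (232,208). The vase stands left of the box, with its foot at about (150,153) in the top view.

```bash
cat > h.py <<'E'
import numpy as np, cv2
from cell import telemetry, eyes
def cam(n):
    m=eyes.camera_model(n); f=192/np.tan(np.radians(m["vertical_fov"]/2))
    K=np.array([[f,0,m["cx"]],[0,f,m["cy"]],[0,0,1]]); R=cv2.Rodrigues(m["rvec"])[0]; t=m["tvec"]
    return K,np.array([m["k1"],0,0,0]),R,t
def ray(n,px):
    K,d,R,t=cam(n); u=cv2.undistortPoints(np.array(px,float).reshape(-1,1,2),K,d).reshape(-1,2)
    return -R.T@t,np.c_[u,np.ones(len(u))]@R
def onplane(n,px,z):
    c,d=ray(n,px); return c+d*((z-c[2])/d[:,2:])
def tri(p,q):
    c1,d1=ray("top",p); c2,d2=ray("side",q); A=np.c_[d1[0],-d2[0]]
    s=np.linalg.lstsq(A,c2-c1,rcond=None)[0]; a=c1+s[0]*d1[0]; b=c2+s[1]*d2[0]
    return (a+b)/2,np.linalg.norm(a-b)
def proj(n,P):
    K,d,R,t=cam(n); return cv2.projectPoints(np.array(P,float).reshape(-1,1,3),cv2.Rodrigues(R)[0],t,K,d)[0].reshape(-1,2)
E
python3 - <<'E'
from h import *
im=cv2.imread("pics/top0.png"); hsv=cv2.cvtColor(im,cv2.COLOR_BGR2HSV)
print(hsv[170,230],hsv[197,220],hsv[138,227],hsv[215,265],hsv[240,230])
m=cv2.inRange(hsv,(8,120,125),(25,255,255)); m[:,:170]=0;m[:125]=0;m[230:]=0;m[:,300:]=0
c=max(cv2.findContours(m,0,2)[0],key=cv2.contourArea); print(cv2.contourArea(c))
r=cv2.boxPoints(cv2.minAreaRect(c)); print(r)
h=cv2.convexHull(c); 
for e in (3,4,6,8):
    a=cv2.approxPolyDP(h,e,True).reshape(-1,2); print(e,a.tolist())
    if len(a)==4: P=onplane("top",a,.0905); print(P.round(4),np.linalg.norm(np.roll(P,-1,0)-P,axis=1),P.mean(0))
y=cv2.inRange(hsv,(20,180,130),(32,255,255)); y[:,:170]=0;y[:,300:]=0;y[:125]=0;y[230:]=0
n,l,s,ce=cv2.connectedComponentsWithStats(y); print([(s[i].tolist(),ce[i].round(1).tolist()) for i in range(1,n) if s[i][4]>4])
im=cv2.imread("pics/side0.png"); hs=cv2.cvtColor(im,cv2.COLOR_BGR2HSV); print(hs[208,232],hs[205,215])
y=cv2.inRange(hs,(20,180,130),(32,255,255)); y[:,:165]=0;y[:,270:]=0;y[:180]=0;y[250:]=0
n,l,s,ce=cv2.connectedComponentsWithStats(y); print([(s[i].tolist(),ce[i].round(1).tolist()) for i in range(1,n) if s[i][4]>4])
cv2.imwrite("pics/crop.png",np.hstack([cv2.resize(cv2.imread("pics/top0.png")[125:235,170:290],None,fx=3.3,fy=3.3),cv2.resize(im[170:280,165:285],None,fx=3.3,fy=3.3)]))
E
```

```text
[ 15 187 183] [ 20 196 193] [ 22 193 230] [ 10 180  78] [ 10 185 123]
5324.5
[[165.39587 186.10081]
 [196.13977 111.57017]
 [299.70502 154.29082]
 [268.96112 228.82147]]
3 [[184, 141], [209, 133], [224, 134], [299, 156], [250, 221], [170, 188], [170, 177]]
4 [[184, 141], [224, 134], [299, 156], [250, 221], [170, 188]]
6 [[184, 141], [224, 134], [299, 156], [250, 221], [170, 188]]
8 [[184, 141], [224, 134], [299, 156], [250, 221], [170, 188]]
[([220, 136, 12, 7, 39], [226.3, 138.4]), ([259, 153, 11, 7, 39], [264.7, 155.9]), ([215, 193, 7, 9, 46], [217.9, 196.6])]
[ 20 188 190] [ 14 179 148]
[([228, 203, 7, 11, 44], [231.2, 208.1])]
```

View pics/crop.png

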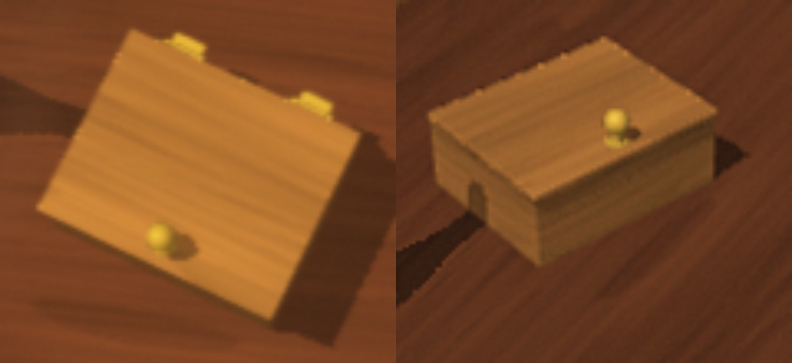

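The crop shows the lid clearly. In the top view the ball centre is near (218,197), and in the side view it is near (231.7,206.7). I'll refine the lid corners with a tighter mask.

```bash
python3 - <<'E'
from h import *
im=cv2.imread("pics/top0.png"); hsv=cv2.cvtColor(im,cv2.COLOR_BGR2HSV)
m=cv2.inRange(hsv,(12,140,150),(19,255,255)); m[:,:176]=0;m[:128]=0;m[228:]=0;m[:,285:]=0
m=cv2.morphologyEx(cv2.morphologyEx(m,cv2.MORPH_CLOSE,np.ones((9,9))),cv2.MORPH_OPEN,np.ones((7,7)))
c=max(cv2.findContours(m,0,2)[0],key=cv2.contourArea); print(cv2.contourArea(c),cv2.boxPoints(cv2.minAreaRect(c)).round(1).tolist())
P=onplane("top",c.reshape(-1,2),.0905)
r=cv2.minAreaRect((P[:,:2]*1000).astype(np.float32)); print("rect mm",r)
man=[(209.7,134.1),(278.8,165),(253,221.5),(181.5,188.6)]
Q=onplane("top",man,.0905);print(Q.round(4),np.linalg.norm(np.roll(Q,-1,0)-Q,axis=1),Q.mean(0))
ax=Q[:2].mean(0)-Q[2:].mean(0); ay=Q[[0,3]].mean(0)-Q[1:3].mean(0)
print("yaw",np.degrees(np.arctan2(ax[1],ax[0])),np.degrees(np.arctan2(-ay[0],ay[1])))
print("knob",tri((218.1,196.8),(231.7,206.9)), onplane("top",(218.1,196.8),.1145))
print("vase",onplane("top",[(150,155)],.0),"vtop",onplane("top",[(128,123)],.28))
E
```

```text
4809.5 [[180.6999969482422, 188.0], [209.89999389648438, 126.80000305175781], [280.6000061035156, 160.39999389648438], [251.39999389648438, 221.6999969482422]]
rect mm ((554.89306640625, 122.58030700683594), (233.69711303710938, 204.6743621826172), 71.14613342285156)
[[ 0.6714  0.2019  0.0905]
 [ 0.5986 -0.0164  0.0905]
 [ 0.4208  0.0405  0.0905]
 [ 0.4943  0.2623  0.0905]] [0.2300557  0.18671913 0.23367171 0.18713643] [0.54627125 0.12210125 0.0905    ]
yaw -18.288998094431737 -18.384084023358284
knob (array([0.47851859, 0.14915018, 0.11084772]), np.float64(0.0006714897850960455)) [[0.47751697 0.1486188  0.1145    ]]
vase [[0.60991737 0.39639259 0.        ]] vtop [[0.61741835 0.39645028 0.28      ]]
```

The box yaw is about -18.3° and the box centre is about (0.548, 0.1215). The knob is about (0.4775, 0.147, 0.1145). I'll start approaching.

Call:
{"fn": "apply_moves", "kwargs": {"delta_pos": [[0.5, 0.6, 0.2], [0.5, 0.6, 0.2], [0.5, 0.6, 0.2], [0.5, 0.6, 0.2], [0.5, 0.6, 0.2], [0.5, 0.6, 0.2], [0.5, 0.6, 0.2], [0.5, 0.6, 0.2]], "dr": [[0, 0, -0.6], [0, 0, -0.6], [0, 0, -0.6], [0, 0, -0.6], [0, 0, -0.6], [0, 0, -0.6], [0, 0, -0.6], [0, 0, -0.6]], "jaw": [0.8, 0.8, 0.8, 0.8, 0.8, 0.8, 0.8, 0.8], "force": 15}}

```text
time: 0.77
tool_pos: [0.3557, -0.2593, 0.3074]
tool_rot: [-3.141, -0.001, -0.0]
contact_force: [0.7, -0.2, -0.6]
opening: 0.0733
grip_force: 0.0
```

Call:
{"fn": "apply_moves", "kwargs": {"delta_pos": [[0.305, 1, -0.25], [0.305, 1, -0.25], [0.305, 1, -0.25], [0.305, 1, -0.25], [0.305, 1, -0.25], [0.305, 1, -0.25], [0.305, 1, -0.25], [0.305, 1, -0.25]], "dr": [[0, 0, -0.638], [0, 0, -0.638], [0, 0, -0.638], [0, 0, -0.638], [0, 0, -0.638], [0, 0, -0.638], [0, 0, -0.638], [0, 0, -0.638]], "jaw": [0.8, 0.8, 0.8, 0.8, 0.8, 0.8, 0.8, 0.8]}}

```text
time: 1.43
tool_pos: [0.4453, 0.0375, 0.2319]
tool_rot: [3.141, 0.0, -0.32]
contact_force: [1.6, 0.1, 0.5]
opening: 0.0736
grip_force: 0.0
```

```bash
python3 -c "
from h import *
s=telemetry.observe(); print(s['time'],s['tool_pos'],s['tool_rot'],s['qpos'].round(3))"
```

```text
1.4333 [0.44534186 0.03753296 0.23187009] [ 3.14140969e+00  1.28749132e-04 -3.20234945e-01] [-0.088  0.194  1.714 -0.     1.233  1.803]
```

Call:
{"fn": "apply_moves", "kwargs": {"delta_pos": [[0.08, 0.274, -0.15], [0.08, 0.274, -0.15], [0.08, 0.274, -0.15], [0.08, 0.274, -0.15], [0.08, 0.274, -0.18], [0.08, 0.274, -0.18], [0.08, 0.274, -0.18]], "dr": [[0, 0, 0], [0, 0, 0], [0, 0, 0], [0, 0, 0], [0, 0, 0], [0, 0, 0], [0, 0, 0]], "jaw": [0.8, 0.8, 0.8, 0.8, 0.8, 0.8, 0.8]}}

```text
time: 2.02
tool_pos: [0.4769, 0.1448, 0.16]
tool_rot: [3.141, 0.002, -0.32]
contact_force: [0.8, -0.0, 0.2]
opening: 0.0736
grip_force: 0.0
```

```bash
python3 - <<'E'
from h import *
a=eyes.read_camera("top")[...,::-1];b=eyes.read_camera("side")[...,::-1]
s=telemetry.observe(); p=s['tool_pos'];print(p,proj("top",p),proj("side",p))
cv2.imwrite("pics/c1.png",np.hstack([cv2.resize(a[125:235,170:290],None,fx=3.3,fy=3.3),cv2.resize(b[140:250,165:285],None,fx=3.3,fy=3.3)]))
E
```

```text
[0.47768196 0.14449979 0.16109811] [[218.23090351 193.64765615]] [[232.49048044 193.35182876]]
```

View pics/c1.png

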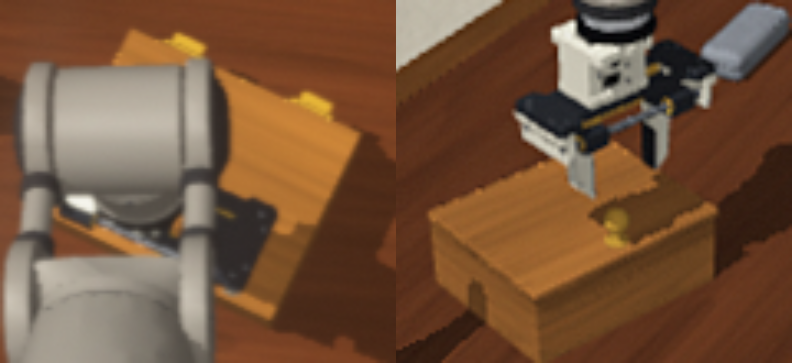

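The side view shows the open fingers either side of the knob and well centred above it. I'll go down and pinch it.

Call:
{"fn": "apply_moves", "kwargs": {"delta_pos": [[0, 0.003, -0.08], [0, 0.003, -0.13], [0, 0.003, -0.155], [0, 0.003, -0.155], [0, 0.003, -0.155], [0, 0.003, -0.155], [0, 0.003, -0.155], [0, 0.003, -0.155]], "dr": [[0, 0, 0], [0, 0, 0], [0, 0, 0], [0, 0, 0], [0, 0, 0], [0, 0, 0], [0, 0, 0], [0, 0, 0]], "jaw": [0.8, 0.8, 0.8, 0.8, 0.5, 0.3, 0.1, 0.1], "force": 12}}

```text
time: 2.78
tool_pos: [0.4781, 0.1463, 0.0995]
tool_rot: [-3.141, -0.002, -0.32]
contact_force: [0.2, -0.1, 0.1]
opening: 0.0516
grip_force: 0.0
```

Call:
{"fn": "apply_moves", "kwargs": {"delta_pos": [[0, 0, 0], [0, 0, 0], [0, 0, 0], [0, 0, 0]], "dr": [[0, 0, 0], [0, 0, 0], [0, 0, 0], [0, 0, 0]], "jaw": [0.1, 0.1, 0.1, 0.1]}}

```text
time: 3.12
tool_pos: [0.4785, 0.1489, 0.0989]
tool_rot: [-3.136, -0.001, -0.322]
contact_force: [3.0, 24.1, -1.7]
opening: 0.0253
grip_force: 12.5
```

Call:
{"fn": "apply_moves", "kwargs": {"delta_pos": [[0.002, 0.008, 0], [0.002, 0.008, 0], [0.002, 0.008, 0], [0.002, 0.008, 0]], "dr": [[0, 0, 0], [0, 0, 0], [0, 0, 0], [0, 0, 0]], "jaw": [0.1, 0.1, 0.1, 0.1]}}

```text
time: 3.45
tool_pos: [0.4785, 0.1493, 0.0986]
tool_rot: [-3.142, -0.001, -0.32]
contact_force: [1.8, -1.4, 0.9]
opening: 0.0248
grip_force: 12.0
```

```bash
python3 - <<'E'
import numpy as np
t0=0
f=lambda t:np.array([.9494*(.168*(1-np.cos(t))+.034*np.sin(t)),-.314*(.168*(1-np.cos(t))+.034*np.sin(t)),.168*np.sin(t)+.034*(np.cos(t)-1)])
for g in (np.linspace(.08,.56,8),np.linspace(.63,1.12,8),np.linspace(1.19,1.68,8)):
    print([[round(v,3) for v in (f(t)-f(t0))/.4] for t in g]); t0=g[-1]
E
```

```text
[[np.float64(0.008), np.float64(-0.003), np.float64(0.033)], [np.float64(0.016), np.float64(-0.005), np.float64(0.061)], [np.float64(0.027), np.float64(-0.009), np.float64(0.088)], [np.float64(0.039), np.float64(-0.013), np.float64(0.115)], [np.float64(0.053), np.float64(-0.017), np.float64(0.14)], [np.float64(0.068), np.float64(-0.023), np.float64(0.165)], [np.float64(0.085), np.float64(-0.028), np.float64(0.188)], [np.float64(0.104), np.float64(-0.034), np.float64(0.21)]]
[[np.float64(0.02), np.float64(-0.007), np.float64(0.021)], [np.float64(0.042), np.float64(-0.014), np.float64(0.04)], [np.float64(0.065), np.float64(-0.021), np.float64(0.058)], [np.float64(0.089), np.float64(-0.029), np.float64(0.074)], [np.float64(0.114), np.float64(-0.038), np.float64(0.089)], [np.float64(0.14), np.float64(-0.046), np.float64(0.101)], [np.float64(0.167), np.float64(-0.055), np.float64(0.111)], [np.float64(0.194), np.float64(-0.064), np.float64(0.12)]]
[[np.float64(0.028), np.float64(-0.009), np.float64(0.006)], [np.float64(0.056), np.float64(-0.019), np.float64(0.011)], [np.float64(0.084), np.float64(-0.028), np.float64(0.013)], [np.float64(0.113), np.float64(-0.037), np.float64(0.013)], [np.float64(0.141), np.float64(-0.047), np.float64(0.011)], [np.float64(0.169), np.float64(-0.056), np.float64(0.007)], [np.float64(0.197), np.float64(-0.065), np.float64(0.001)], [np.float64(0.225), np.float64(-0.074), np.float64(-0.007)]]
```

Call:
{"fn": "apply_moves", "kwargs": {"delta_pos": [[0.008, -0.003, 0.033], [0.016, -0.005, 0.061], [0.027, -0.009, 0.088], [0.039, -0.013, 0.115], [0.053, -0.017, 0.14], [0.068, -0.023, 0.165], [0.085, -0.028, 0.188], [0.104, -0.034, 0.21]], "dr": [[0, 0, 0], [0, 0, 0], [0, 0, 0], [0, 0, 0], [0, 0, 0], [0, 0, 0], [0, 0, 0], [0, 0, 0]], "jaw": [0.1, 0.1, 0.1, 0.1, 0.1, 0.1, 0.1, 0.1]}}

```text
time: 4.12
tool_pos: [0.5186, 0.1354, 0.1821]
tool_rot: [3.14, 0.003, -0.32]
contact_force: [-1.2, -2.5, -2.4]
opening: 0.0248
grip_force: 12.0
```

Call:
{"fn": "apply_moves", "kwargs": {"delta_pos": [[0.02, -0.007, 0.021], [0.042, -0.014, 0.04], [0.065, -0.021, 0.058], [0.089, -0.029, 0.074], [0.114, -0.038, 0.089], [0.14, -0.046, 0.101], [0.167, -0.055, 0.111], [0.194, -0.064, 0.12]], "dr": [[0, 0, 0], [0, 0, 0], [0, 0, 0], [0, 0, 0], [0, 0, 0], [0, 0, 0], [0, 0, 0], [0, 0, 0]], "jaw": [0.1, 0.1, 0.1, 0.1, 0.1, 0.1, 0.1, 0.1]}}

```text
time: 4.78
tool_pos: [0.5966, 0.1086, 0.2305]
tool_rot: [3.138, 0.002, -0.321]
contact_force: [-3.5, -5.5, 0.1]
opening: 0.0248
grip_force: 12.0
```

Call:
{"fn": "apply_moves", "kwargs": {"delta_pos": [[0.028, -0.009, 0.006], [0.056, -0.019, 0.011], [0.084, -0.028, 0.013], [0.113, -0.037, 0.013], [0.141, -0.047, 0.011], [0.169, -0.056, 0.007], [0.197, -0.065, 0.001], [0.225, -0.074, -0.007]], "dr": [[0, 0, 0], [0, 0, 0], [0, 0, 0], [0, 0, 0], [0, 0, 0], [0, 0, 0], [0, 0, 0], [0, 0, 0]], "jaw": [0.1, 0.1, 0.1, 0.1, 0.1, 0.1, 0.1, 0.1]}}

```text
time: 5.45
tool_pos: [0.6874, 0.0773, 0.2279]
tool_rot: [3.137, -0.0, -0.322]
contact_force: [-2.3, -10.3, 2.5]
opening: 0.0247
grip_force: 12.0
```

```bash
python3 - <<'E'
from h import *
b=eyes.read_camera("side")[...,::-1]; cv2.imwrite("pics/s2.png",cv2.resize(b[90:270,130:330],None,fx=3,fy=3))
print(telemetry.observe()['tool_pos'],telemetry.observe()['contact_force'])
E
```

```text
[0.6892612  0.07667509 0.22686782] [ -0.79507372 -10.06124524   6.2199922 ]
```

View pics/s2.png

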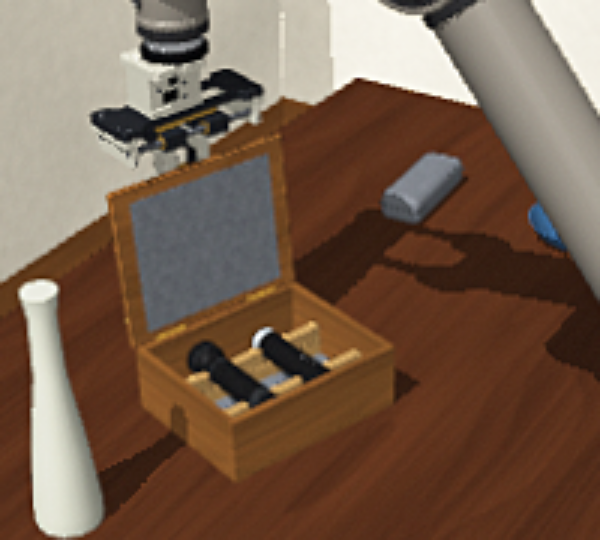

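The lid is nearly at its stop. In the crop the torch with the flared head looks to be on the left (the vase side, box +y), and the object with a white end is on the right. I'll nudge the lid a little further and release it.

Call:
{"fn": "apply_moves", "kwargs": {"delta_pos": [[0.008, -0.006, -0.002], [0.012, -0.008, -0.003], [0.012, -0.008, -0.003], [0.012, -0.008, -0.003], [0.012, -0.008, -0.003], [0.012, -0.008, -0.003], [0.012, -0.008, -0.003], [0.012, -0.008, -0.003]], "dr": [[0, 0, 0], [0, 0, 0], [0, 0, 0], [0, 0, 0], [0, 0, 0], [0, 0, 0], [0, 0, 0], [0, 0, 0]], "jaw": [0.1, 0.1, 0.4, 0.6, 0.7, 0.7, 0.7, 0.7]}}

```text
time: 6.17
tool_pos: [0.6921, 0.0779, 0.2265]
tool_rot: [-3.141, 0.0, -0.32]
contact_force: [-0.9, -0.0, -0.4]
opening: 0.0602
grip_force: 0.0
```

Call:
{"fn": "apply_moves", "kwargs": {"delta_pos": [[0, 0, 0.1], [0, 0, 0.2], [0, 0, 0.3], [0, 0, 0.38], [0, 0, 0.38], [-0.1, 0.1, 0.38], [-0.2, 0.1, 0.38], [-0.3, 0.1, 0.38]], "dr": [[0, 0, 0], [0, 0, 0], [0, 0, 0], [0, 0, 0], [0, 0, 0], [0, 0, 0], [0, 0, 0], [0, 0, 0]], "jaw": [0.7, 0.7, 0.7, 0.7, 0.7, 0.7, 0.7, 0.7]}}

```text
time: 6.83
tool_pos: [0.5789, 0.1189, 0.3765]
tool_rot: [-3.142, 0.002, -0.318]
contact_force: [0.3, -1.0, 1.4]
opening: 0.0638
grip_force: 0.0
```

Call:
{"fn": "apply_moves", "kwargs": {"delta_pos": [[-0.35, -0.6, 0], [-0.35, -0.7, 0], [-0.35, -0.7, 0], [-0.35, -0.7, 0], [-0.35, -0.7, 0], [-0.35, -0.7, 0], [-0.35, -0.7, 0], [-0.35, -0.7, 0]], "dr": [[0, 0, 0], [0, 0, 0], [0, 0, 0], [0, 0, 0], [0, 0, 0], [0, 0, 0], [0, 0, 0], [0, 0, 0]], "jaw": [0.7, 0.7, 0.7, 0.7, 0.7, 0.7, 0.7, 0.7]}}

```text
time: 7.5
tool_pos: [0.4383, -0.1658, 0.3787]
tool_rot: [3.14, -0.0, -0.323]
contact_force: [-0.1, -0.1, 0.1]
opening: 0.0645
grip_force: 0.0
```

```bash
python3 - <<'E'
from h import *
a=eyes.read_camera("top")[...,::-1];b=eyes.read_camera("side")[...,::-1]
cv2.imwrite("pics/top3.png",a);cv2.imwrite("pics/side3.png",b)
cv2.imwrite("pics/c3.png",np.hstack([cv2.resize(a[115:235,170:290],None,fx=3.3,fy=3.3,interpolation=cv2.INTER_CUBIC),cv2.resize(b[140:260,165:285],None,fx=3.3,fy=3.3,interpolation=cv2.INTER_CUBIC)]))
E
```

```text
(no output)
```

View pics/c3.png

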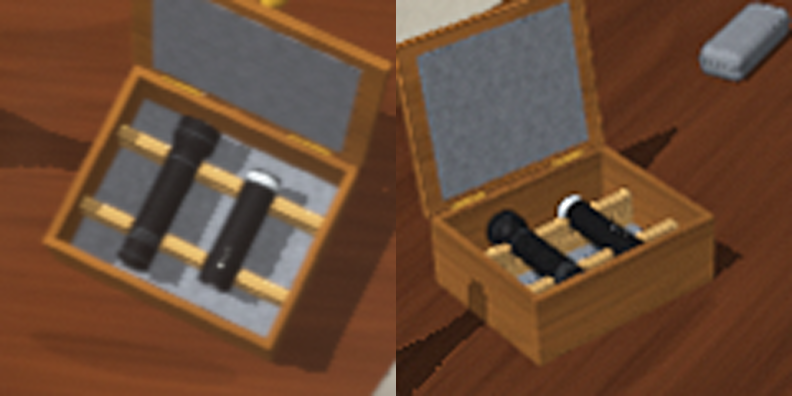

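The lid stands open on its stop. The torch with the flared head is the left object (box +y), running from about (231,153) at the head to (210,195) at the tail in the top view. The power bank with the white cap is on the right. Next I'll measure the torch axis.

```bash
python3 - <<'E'
from h import *
im=cv2.imread("pics/top3.png"); g=im.max(2)
m=((g<62)*255).astype(np.uint8); k=np.zeros_like(m); cv2.fillConvexPoly(k,np.array([(212,138),(276,166),(252,214),(188,187)]),255); m&=k
n,l,s,ce=cv2.connectedComponentsWithStats(m)
ux=np.array([np.cos(-.322),np.sin(-.322)]); uy=np.array([-ux[1],ux[0]])
for i in range(1,n):
    if s[i][4]<80: continue
    ys,xs=np.nonzero(l==i); P=onplane("top",np.c_[xs,ys],.046)[:,:2]
    c=P.mean(0); w,v=np.linalg.eigh(np.cov((P-c).T)); d=v[:,1]*np.sign(v[0,1])
    a=(P-c)@d; o=(P-c)@np.array([-d[1],d[0]])
    print(s[i],c.round(4),np.degrees(np.arctan2(d[1],d[0])).round(2),a.min().round(4),a.max().round(4))
    for lo in np.arange(-.075,.075,.025):
        q=(a>lo)&(a<lo+.025)
        if q.sum()>3: mid=(o[q].min()+o[q].max())/2; print("  ",lo.round(3),mid.round(4),(np.ptp(o[q])).round(4),(c+(lo+.0125)*d+mid*np.array([-d[1],d[0]])).round(4))
E
```

```text
[206 150  31  47 464] [0.5681 0.1566] -18.32 -0.0803 0.0724
   -0.075 0.0009 0.0277 [0.5091 0.1772]
   -0.05 0.0001 0.0292 [0.5326 0.1685]
   -0.025 -0.0001 0.0293 [0.5562 0.1605]
   0.0 -0.0002 0.0294 [0.5799 0.1525]
   0.025 -0.0004 0.035 [0.6036 0.1445]
   0.05 0.0003 0.0393 [0.6275 0.1372]
[231 170  22  33 293] [0.533  0.0886] -18.46 -0.0519 0.0498
   -0.075 0.0002 0.0232 [0.4738 0.1086]
   -0.05 0.0002 0.0287 [0.4975 0.1006]
   -0.025 -0.0002 0.029 [0.5211 0.0923]
   0.0 -0.0006 0.0291 [0.5447 0.0841]
   0.025 -0.0001 0.0276 [0.5685 0.0766]
```

Call:
{"fn": "apply_moves", "kwargs": {"delta_pos": [[0.328, 0.81, -0.1], [0.328, 0.81, -0.1], [0.328, 0.81, -0.1], [0.328, 0.81, -0.1], [0.328, 0.81, -0.1], [0.328, 0.81, -0.1], [0.328, 0.81, -0.1], [0.328, 0.81, -0.1]], "dr": [[0, 0, 0], [0, 0, 0], [0, 0, 0], [0, 0, 0], [0, 0, 0], [0, 0, 0], [0, 0, 0], [0, 0, 0]], "jaw": [0.6, 0.6, 0.6, 0.6, 0.6, 0.6, 0.6, 0.6]}}

```text
time: 8.27
tool_pos: [0.5646, 0.1478, 0.3404]
tool_rot: [-3.141, -0.0, -0.319]
contact_force: [1.5, -0.2, 0.1]
opening: 0.0552
grip_force: 0.0
```

Call:
{"fn": "apply_moves", "kwargs": {"delta_pos": [[0, 0, 0], [0, 0, 0], [0, 0, 0], [0, 0, -0.05], [0, 0, -0.1], [0, 0, -0.1], [0, 0, -0.1], [0, 0, -0.1]], "dr": [[0, 0, 0], [0, 0, 0], [0, 0, 0], [0, 0, 0], [0, 0, 0], [0, 0, 0], [0, 0, 0], [0, 0, 0]], "jaw": [0.6, 0.6, 0.6, 0.6, 0.6, 0.6, 0.6, 0.6]}}

```text
time: 8.93
tool_pos: [0.565, 0.1433, 0.3022]
tool_rot: [-3.141, -0.002, -0.322]
contact_force: [-0.2, -0.5, 0.8]
opening: 0.0551
grip_force: 0.0
```

Call:
{"fn": "apply_moves", "kwargs": {"delta_pos": [[0.011, 0.036, -0.05], [0.011, 0.036, -0.15], [0.011, 0.036, -0.25], [0.011, 0.036, -0.35], [0.011, 0.036, -0.43], [0.011, 0.036, -0.45], [0.011, 0.036, -0.45], [0.011, 0.036, -0.45]], "dr": [[0, 0, 0], [0, 0, 0], [0, 0, 0], [0, 0, 0], [0, 0, 0], [0, 0, 0], [0, 0, 0], [0, 0, 0]], "jaw": [0.6, 0.6, 0.6, 0.6, 0.6, 0.6, 0.6, 0.6]}}

```text
time: 9.6
tool_pos: [0.5706, 0.1585, 0.1228]
tool_rot: [-3.14, -0.003, -0.321]
contact_force: [0.0, 0.4, 0.6]
opening: 0.0548
grip_force: 0.0
```

```bash
python3 - <<'E'
from h import *
a=eyes.read_camera("top")[...,::-1];b=eyes.read_camera("side")[...,::-1]
p=telemetry.observe()['tool_pos'];print(p,proj("side",p))
cv2.imwrite("pics/c4.png",np.hstack([cv2.resize(a[115:235,170:290],None,fx=3.3,fy=3.3,interpolation=cv2.INTER_CUBIC),cv2.resize(b[140:260,165:285],None,fx=3.3,fy=3.3,interpolation=cv2.INTER_CUBIC)]))
E
```

```text
[0.57101689 0.15867667 0.1236629 ] [[206.71844249 197.12290199]]
```

View pics/c4.png

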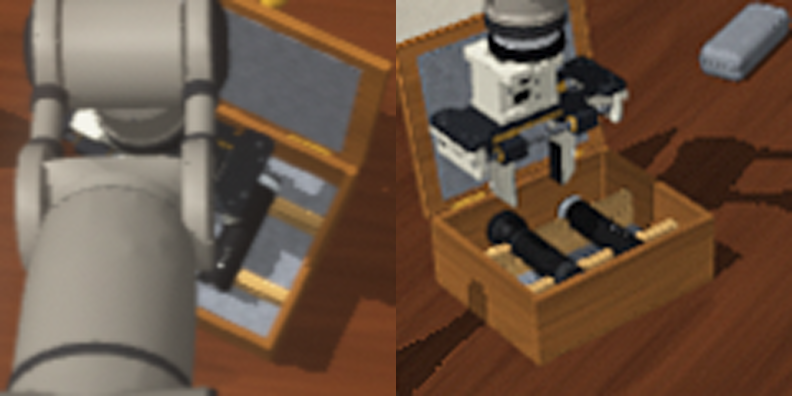

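The fingers straddle the torch's middle in the side view, with the tips at about crop (510,200) and (558,180) and the torch between them. I'll descend slowly.

Call:
{"fn": "apply_moves", "kwargs": {"delta_pos": [[-0.002, 0, -0.05], [-0.002, 0, -0.1], [-0.002, 0, -0.14], [-0.002, 0, -0.17], [-0.002, 0, -0.2], [-0.002, 0, -0.22], [-0.002, 0, -0.235], [-0.002, 0, -0.235]], "dr": [[0, 0, 0], [0, 0, 0], [0, 0, 0], [0, 0, 0], [0, 0, 0], [0, 0, 0], [0, 0, 0], [0, 0, 0]], "jaw": [0.6, 0.6, 0.6, 0.6, 0.6, 0.6, 0.6, 0.6]}}

```text
time: 10.37
tool_pos: [0.5685, 0.1585, 0.0267]
tool_rot: [-3.142, -0.0, -0.32]
contact_force: [-0.1, 0.7, -1.4]
opening: 0.0549
grip_force: 0.0
```

Call:
{"fn": "apply_moves", "kwargs": {"delta_pos": [[0, 0, 0], [0, 0, 0], [0, 0, 0], [0, 0, 0], [0, 0, 0], [0, 0, 0]], "dr": [[0, 0, 0], [0, 0, 0], [0, 0, 0], [0, 0, 0], [0, 0, 0], [0, 0, 0]], "jaw": [0.5, 0.45, 0.4, 0.35, 0.3, 0.25], "force": 10}}

```text
time: 10.87
tool_pos: [0.5685, 0.1585, 0.027]
tool_rot: [-3.141, -0.001, -0.32]
contact_force: [-0.6, -0.6, 2.3]
opening: 0.0316
grip_force: 10.0
```

Call:
{"fn": "apply_moves", "kwargs": {"delta_pos": [[0, 0, 0], [0, 0, 0], [0, 0, 0], [0, 0, 0.02], [0, 0, 0.05], [0, 0, 0.08], [0, 0, 0.12], [0, 0, 0.16]], "dr": [[0, 0, 0], [0, 0, 0], [0, 0, 0], [0, 0, 0], [0, 0, 0], [0, 0, 0], [0, 0, 0], [0, 0, 0]], "jaw": [0.2, 0.2, 0.2, 0.2, 0.2, 0.2, 0.2, 0.2], "force": 40}}

```text
time: 11.53
tool_pos: [0.5679, 0.1585, 0.0915]
tool_rot: [3.141, 0.001, -0.32]
contact_force: [-0.1, -0.6, -2.2]
opening: 0.0311
grip_force: 40.0
```

Call:
{"fn": "apply_moves", "kwargs": {"delta_pos": [[0, 0, 0.08], [0, 0, 0.16], [0, 0, 0.24], [0, 0, 0.32], [0, 0, 0.4], [0, 0, 0.48], [0, 0, 0.52], [0, 0, 0.52]], "dr": [[0, 0, 0], [0, 0, 0], [0, 0, 0], [0, 0, 0], [0, 0, 0], [0, 0, 0], [0, 0, 0], [0, 0, 0]], "jaw": [0.2, 0.2, 0.2, 0.2, 0.2, 0.2, 0.2, 0.2]}}

```text
time: 12.2
tool_pos: [0.5694, 0.1587, 0.3039]
tool_rot: [-3.138, -0.008, -0.32]
contact_force: [0.5, 0.1, -1.7]
opening: 0.0311
grip_force: 40.0
```

```bash
python3 -c "
from h import *
s=telemetry.observe(); print(s['tool_pos'],s['qpos'].round(3),s['torque'],s['contact_force'])"
```

```text
[0.56944153 0.15873355 0.30388297] [ 0.142  0.42   1.195 -0.     1.518  2.033] [ 0.06285149 -0.02116295 -0.00424899] [ 0.49323844  0.13733019 -1.65809315]
```

The torch is gripped and lifted clear. Next I'll raise it and line the tool's yaw up with the arm plane before tilting.

Call:
{"fn": "apply_moves", "kwargs": {"delta_pos": [[-0.02, 0, 0.05], [-0.04, 0, 0.1], [-0.06, 0, 0.15], [-0.08, 0, 0.2], [-0.1, 0, 0.25], [-0.12, 0, 0.3], [-0.15, 0, 0.35], [-0.15, 0, 0.35]], "dr": [[0, 0, 0.13], [0, 0, 0.26], [0, 0, 0.39], [0, 0, 0.52], [0, 0, 0.65], [0, 0, 0.78], [0, 0, 0.92], [0, 0, 0.92]], "jaw": [0.2, 0.2, 0.2, 0.2, 0.2, 0.2, 0.2, 0.2]}}

```text
time: 12.87
tool_pos: [0.5073, 0.1588, 0.4419]
tool_rot: [-3.141, -0.005, 0.143]
contact_force: [-0.1, -0.6, -0.2]
opening: 0.0308
grip_force: 40.0
```

```bash
python3 - <<'E'
from h import *
from scipy.optimize import least_squares
s=telemetry.observe(); q=s['qpos'];p=s['tool_pos']; print(p,q.round(3),s['tool_rot'])
D=[([-1.418,.3426,1.5249],[.1545,-.5014,.2261]),([-.088,.194,1.714],[.4453,.0375,.2319]),([.142,.42,1.195],[.5694,.1587,.3039]),(q[:3],p)]
def f(v):
    L1,L2,o,c=v; e=[]
    for (a,b,g),P in D:
        r=L1*np.sin(b)+L2*np.sin(b+g); z=c+L1*np.cos(b)+L2*np.cos(b+g)
        e+=[r*np.cos(a)-o*np.sin(a)-P[0],r*np.sin(a)+o*np.cos(a)-P[1],z-P[2]]
    return e
r=least_squares(f,[.42,.4,.07,0]);print(r.x,r.cost)
E
```

```text
[0.5072864  0.15877346 0.44186642] [0.159 0.292 1.02  0.    1.825 1.587] [-3.14135148 -0.00508464  0.14294039]
[ 0.52537342  0.37011531  0.07646161 -0.15930422] 0.00027492231247858016
```

Call:
{"fn": "apply_moves", "kwargs": {"delta_pos": [[0.026, 0.004, 0.016], [0.053, 0.009, 0.032], [0.079, 0.013, 0.048], [0.106, 0.017, 0.064], [0.132, 0.021, 0.08], [0.159, 0.026, 0.096], [0.185, 0.03, 0.112], [0.185, 0.03, 0.112]], "dr": [[0.018, -0.111, 0], [0.035, -0.222, 0], [0.053, -0.333, 0], [0.071, -0.444, 0], [0.089, -0.555, 0], [0.106, -0.666, 0], [0.124, -0.776, 0], [0.124, -0.776, 0]], "jaw": [0.2, 0.2, 0.2, 0.2, 0.2, 0.2, 0.2, 0.2]}}

```text
time: 13.53
tool_pos: [0.5826, 0.1705, 0.4817]
tool_rot: [-3.133, -0.393, 0.136]
contact_force: [0.8, -0.1, -1.1]
opening: 0.0314
grip_force: 40.0
```

Call:
{"fn": "apply_moves", "kwargs": {"delta_pos": [[0.019, 0.003, 0.034], [0.039, 0.006, 0.068], [0.058, 0.009, 0.102], [0.078, 0.012, 0.136], [0.097, 0.016, 0.17], [0.117, 0.019, 0.204], [0.136, 0.022, 0.238], [0.136, 0.022, 0.238]], "dr": [[0.018, -0.111, 0], [0.035, -0.222, 0], [0.053, -0.333, 0], [0.071, -0.444, 0], [0.089, -0.555, 0], [0.106, -0.666, 0], [0.124, -0.776, 0], [0.124, -0.776, 0]], "jaw": [0.2, 0.2, 0.2, 0.2, 0.2, 0.2, 0.2, 0.2]}}

```text
time: 14.2
tool_pos: [0.6367, 0.1793, 0.5779]
tool_rot: [-3.122, -0.786, 0.13]
contact_force: [-0.2, -0.1, -1.0]
opening: 0.0314
grip_force: 40.0
```

```bash
python3 -c "
from h import *
from scipy.spatial.transform import Rotation as R
s=telemetry.observe(); print(s['tool_pos'],s['qpos'].round(3)); print(R.from_euler('xyz',s['tool_rot']).as_matrix().round(3),s['opening'],s['grip_force'])"
```

```text
[0.63673875 0.17927973 0.57792845] [ 0.159  0.114  1.133 -0.     1.109  1.591]
[[ 0.701  0.144  0.699]
 [ 0.092 -0.99   0.112]
 [ 0.707 -0.014 -0.707]] 0.03140639116891496 39.96923089027405
```

Call:
{"fn": "apply_moves", "kwargs": {"delta_pos": [[0.007, 0.001, 0.046], [0.015, 0.002, 0.092], [0.022, 0.003, 0.138], [0.03, 0.005, 0.184], [0.037, 0.006, 0.23], [0.045, 0.007, 0.276], [0.052, 0.008, 0.322], [0.052, 0.008, 0.322]], "dr": [[0.018, -0.111, 0], [0.035, -0.222, 0], [0.053, -0.333, 0], [0.071, -0.444, 0], [0.089, -0.555, 0], [0.106, -0.666, 0], [0.124, -0.776, 0], [0.124, -0.776, 0]], "jaw": [0.2, 0.2, 0.2, 0.2, 0.2, 0.2, 0.2, 0.2]}}

```text
time: 14.87
tool_pos: [0.6574, 0.1825, 0.7073]
tool_rot: [-3.094, -1.178, 0.107]
contact_force: [0.5, -0.7, -2.8]
opening: 0.0308
grip_force: 40.0
```

```bash
python3 -c "
from h import *
from scipy.spatial.transform import Rotation as R
s=telemetry.observe(); print(s['tool_pos'],s['qpos'].round(3)); M=R.from_euler('xyz',s['tool_rot']).as_matrix();print(M.round(3),s['opening'],s['grip_force'])
# rotation bringing tool x (torch axis, lens side) to +z
x=M[:,0]; a=np.cross(x,[0,0,1]); print('rotvec/0.5',a/np.linalg.norm(a)*np.arccos(x[2])/.5)"
```

```text
[0.65737696 0.18247516 0.70733415] [ 0.159  0.029  1.155 -0.     0.778  1.591]
[[ 0.38   0.15   0.913]
 [ 0.041 -0.988  0.146]
 [ 0.924 -0.018 -0.382]] 0.03082184779629783 39.96893048286438
rotvec/0.5 [ 0.08397095 -0.78046961  0.        ]
```

Call:
{"fn": "apply_moves", "kwargs": {"delta_pos": [[-0.009, -0.001, 0.053], [-0.018, -0.003, 0.107], [-0.027, -0.004, 0.16], [-0.036, -0.006, 0.213], [-0.046, -0.007, 0.266], [-0.055, -0.009, 0.32], [-0.064, -0.01, 0.372], [-0.064, -0.01, 0.372]], "dr": [[0.012, -0.111, 0], [0.024, -0.223, 0], [0.036, -0.334, 0], [0.048, -0.446, 0], [0.06, -0.557, 0], [0.072, -0.669, 0], [0.084, -0.78, 0], [0.084, -0.78, 0]], "jaw": [0.2, 0.2, 0.2, 0.2, 0.2, 0.2, 0.2, 0.2]}}

```text
time: 15.53
tool_pos: [0.6314, 0.1784, 0.8568]
tool_rot: [0.818, -1.57, 2.478]
contact_force: [-0.5, 0.4, -1.4]
opening: 0.0311
grip_force: 40.0
```

```bash
python3 - <<'E'
from h import *
from scipy.spatial.transform import Rotation as R
s=telemetry.observe(); p=s['tool_pos'];print(p,s['qpos'].round(3)); M=R.from_euler('xyz',s['tool_rot']).as_matrix();print(M.round(3),s['opening'],s['grip_force'])
b=eyes.read_camera("side")[...,::-1];a=eyes.read_camera("top")[...,::-1]
g=p-.019*M[:,2]; print(proj("side",[g,g+.075*M[:,0],g-.075*M[:,0]]),proj("top",g))
cv2.imwrite("pics/f.png",np.hstack([cv2.resize(b,(400,300)),cv2.resize(a,(400,300))])); cv2.imwrite("pics/sidef.png",b)
E
```

```text
[0.6314311  0.17841305 0.85680324] [ 0.163 -0.052  1.159 -0.019  0.464  1.587]
[[-0.     0.154  0.988]
 [ 0.    -0.988  0.154]
 [ 1.     0.     0.   ]] 0.031080504696018314 39.96896982192993
[[180.00455005 -33.70551007]
 [178.88506117 -61.29600516]
 [181.25098866  -6.49974836]] [[173.13285133   9.63978551]]
```

View pics/f.png

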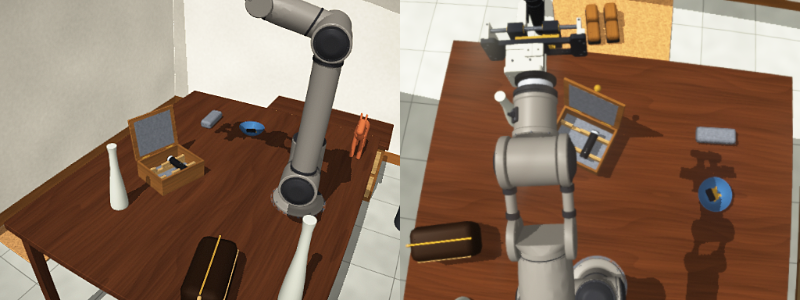

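The box is open and the power bank and vase are untouched. The torch is above the side camera's frame, so I'll find a spot where both cameras can check that it's upright.

```bash
python3 - <<'E'
from h import *
print(-cam("side")[2].T@cam("side")[3],-cam("top")[2].T@cam("top")[3])
for az in np.arange(-1.2,1.0,.3):
  for r in (.5,.65):
    for z in (.75,.857):
      c=[r*np.cos(az),r*np.sin(az)]
      print(round(az,1),r,z,proj("side",[c+[z+.075],c+[z-.075]]).round().tolist())
a=eyes.read_camera("top")[...,::-1]; cv2.imwrite("pics/t5.png",cv2.resize(a[0:90,100:240],None,fx=4,fy=4,interpolation=cv2.INTER_CUBIC))
E
```

```text
[-0.25440863  1.26743768  1.01228115] [0.21506164 0.00198033 1.50269073]
-1.2 0.5 0.75 [[400.0, -31.0], [396.0, 11.0]]
-1.2 0.5 0.857 [[403.0, -62.0], [399.0, -19.0]]
-1.2 0.65 0.75 [[396.0, -36.0], [392.0, 4.0]]
-1.2 0.65 0.857 [[398.0, -64.0], [395.0, -24.0]]
-0.9 0.5 0.75 [[357.0, -34.0], [354.0, 9.0]]
-0.9 0.5 0.857 [[359.0, -65.0], [357.0, -21.0]]
-0.9 0.65 0.75 [[344.0, -39.0], [341.0, 1.0]]
-0.9 0.65 0.857 [[345.0, -68.0], [343.0, -27.0]]
-0.6 0.5 0.75 [[317.0, -34.0], [315.0, 11.0]]
-0.6 0.5 0.857 [[318.0, -67.0], [316.0, -21.0]]
-0.6 0.65 0.75 [[294.0, -39.0], [293.0, 3.0]]
-0.6 0.65 0.857 [[295.0, -69.0], [294.0, -27.0]]
-0.3 0.5 0.75 [[280.0, -32.0], [279.0, 15.0]]
-0.3 0.5 0.857 [[281.0, -66.0], [280.0, -18.0]]
-0.3 0.65 0.75 [[248.0, -36.0], [248.0, 8.0]]
-0.3 0.65 0.857 [[248.0, -68.0], [248.0, -23.0]]
0.0 0.5 0.75 [[249.0, -28.0], [249.0, 23.0]]
0.0 0.5 0.857 [[249.0, -65.0], [249.0, -13.0]]
0.0 0.65 0.75 [[207.0, -30.0], [208.0, 18.0]]
0.0 0.65 0.857 [[206.0, -66.0], [207.0, -16.0]]
0.3 0.5 0.75 [[228.0, -21.0], [229.0, 34.0]]
0.3 0.5 0.857 [[227.0, -62.0], [228.0, -5.0]]
0.3 0.65 0.75 [[174.0, -21.0], [177.0, 32.0]]
0.3 0.65 0.857 [[173.0, -61.0], [175.0, -6.0]]
0.6 0.5 0.75 [[220.0, -12.0], [221.0, 49.0]]
0.6 0.5 0.857 [[219.0, -58.0], [220.0, 6.0]]
0.6 0.65 0.75 [[156.0, -10.0], [160.0, 52.0]]
0.6 0.65 0.857 [[153.0, -55.0], [157.0, 8.0]]
0.9 0.5 0.75 [[231.0, -1.0], [232.0, 68.0]]
0.9 0.5 0.857 [[230.0, -53.0], [231.0, 19.0]]
0.9 0.65 0.75 [[160.0, 5.0], [165.0, 76.0]]
0.9 0.65 0.857 [[156.0, -49.0], [161.0, 26.0]]
```

View pics/t5.png

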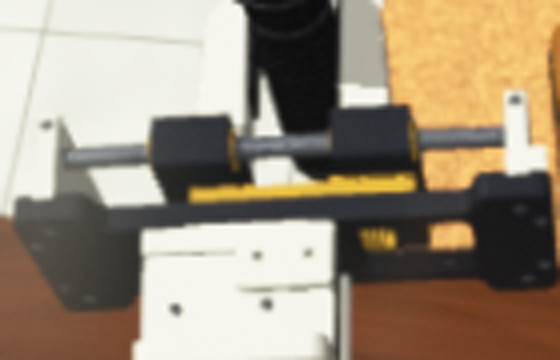

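The top crop shows the barrel in the gripper, but it is partly hidden. I'll retract and swing slightly towards the side camera so it can see the torch.

Call:
{"fn": "apply_moves", "kwargs": {"delta_pos": [[-0.04, 0.025, -0.013], [-0.08, 0.05, -0.027], [-0.12, 0.075, -0.04], [-0.16, 0.1, -0.055], [-0.2, 0.125, -0.07], [-0.24, 0.15, -0.08], [-0.28, 0.175, -0.095], [-0.33, 0.205, -0.11]], "dr": [[0, 0, 0.055], [0, 0, 0.11], [0, 0, 0.165], [0, 0, 0.22], [0, 0, 0.275], [0, 0, 0.33], [0, 0, 0.385], [0, 0, 0.44]], "jaw": [0.2, 0.2, 0.2, 0.2, 0.2, 0.2, 0.2, 0.2]}}

```text
time: 16.35
tool_pos: [0.5004, 0.261, 0.8089]
tool_rot: [3.074, -1.564, 0.443]
contact_force: [-0.8, 0.2, -3.0]
opening: 0.0314
grip_force: 40.0
```

Call:
{"fn": "apply_moves", "kwargs": {"delta_pos": [[-0.04, 0.025, -0.013], [-0.08, 0.05, -0.027], [-0.12, 0.075, -0.04], [-0.16, 0.1, -0.055], [-0.2, 0.125, -0.07], [-0.24, 0.15, -0.08], [-0.28, 0.175, -0.095], [-0.33, 0.205, -0.11]], "dr": [[0, 0, 0.055], [0, 0, 0.11], [0, 0, 0.165], [0, 0, 0.22], [0, 0, 0.275], [0, 0, 0.33], [0, 0, 0.385], [0, 0, 0.44]], "jaw": [0.2, 0.2, 0.2, 0.2, 0.2, 0.2, 0.2, 0.2]}}

```text
time: 17.02
tool_pos: [0.3681, 0.343, 0.7652]
tool_rot: [3.052, -1.565, 0.684]
contact_force: [0.3, -0.4, -1.7]
opening: 0.031
grip_force: 40.0
```

Call:
{"fn": "apply_moves", "kwargs": {"delta_pos": [[0, 0, 0], [0, 0, 0], [0, 0, 0], [0, 0, 0]], "dr": [[0, 0, 0], [0, 0, 0], [0, 0, 0], [0, 0, 0]], "jaw": [0.2, 0.2, 0.2, 0.2]}}

```text
time: 17.35
tool_pos: [0.3687, 0.3424, 0.7675]
tool_rot: [2.774, -1.569, 0.961]
contact_force: [0.1, -0.2, -3.2]
opening: 0.0313
grip_force: 40.0
```

```bash
python3 - <<'E'
from h import *
from scipy.spatial.transform import Rotation as R
s=telemetry.observe(); p=s['tool_pos'];print(p,s['qpos'].round(3)); M=R.from_euler('xyz',s['tool_rot']).as_matrix();print(M.round(3),s['opening'],s['grip_force'])
b=eyes.read_camera("side")[...,::-1].copy();a=eyes.read_camera("top")[...,::-1].copy()
g=p-.019*M[:,2]; P=[g,g+.07*M[:,0],g-.08*M[:,0]]
S=proj("side",P);T=proj("top",P); print(S,T)
def crop(im,c,h):
    x0=int(np.clip(c[0]-h,0,512-2*h));y0=int(np.clip(c[1]-h,0,384-2*h)); print(x0,y0); return cv2.resize(im[y0:y0+2*h,x0:x0+2*h],(390,390),interpolation=cv2.INTER_CUBIC)
cv2.imwrite("pics/g.png",np.hstack([crop(b,S[0],60),crop(a,T[0],60)]));cv2.imwrite("pics/sideg.png",b);cv2.imwrite("pics/topg.png",a)
E
```

```text
[0.36872983 0.34236254 0.76751321] [ 0.6   -0.395  1.639 -0.021  0.329  1.59 ]
[[ 0.001  0.559  0.829]
 [ 0.002 -0.829  0.559]
 [ 1.     0.001 -0.002]] 0.03132052598132665 39.96913969516754
[[230.09118999  18.64774908]
 [229.56534647 -12.39283862]
 [230.71229628  52.81251568]] [[ 60.22782808 179.62898745]
 [ 41.43766684 168.40715015]
 [ 78.18822947 190.29493558]]
170 0
0 119
```

View pics/g.png

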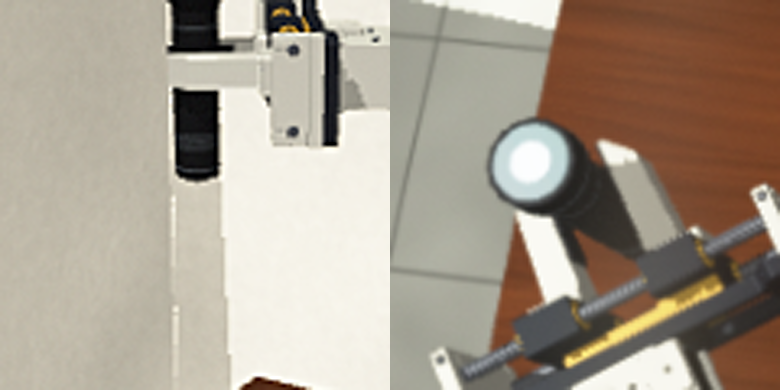

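The side view shows the barrel vertical, with its tail at about px (230,55) where (231,53) was predicted. The top view shows the lens facing up at about px (43,169) where (41,168) was predicted. The torch is upright and still, so I'll hand in.

```bash
python3 -c "
from cell import job
print(job.hand_in())"
```

```text
the job is handed in; nothing more can be done
None
```

I opened the lid by its knob and left it resting back on its stop, then handed in with the torch held still and upright, lens up, its tail about 0.69 m above the table; the judge's verdict was not shown.

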